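Pull the connector board up out of the rack and stand it in the inspection stand

TASK

Slide the circuit board that has the long cream connector strip along its top edge (a good place to grip it) up out of the blue board rack. Stand it in the inspection stand with the yellow cheeks, connector still uppermost and either face forward, set right down on the stand's base between both guides, and let go. Leave the two other boards in their slots.

Things in the scene. Friction and masses are not known exactly. Their poses are not given: they have to be found in the camera images.
- connector_board: Green circuit board, 110 mm wide, 165 mm high, 2 mm thick, 90 g, the only one with a cream connector strip (94 x 10 mm, 13 mm thick with the board) along its top edge. Stands upright in any of the rack's three slots, strip on the rack's +y side. Origin: middle of the bare face. Axes: x along the width, y down to the lower edge, z out of the face with the strip and the parts (up to 13 mm high).
- board_grip (a point): The point to grip: the middle of the cream strip, midway through the 13 mm of strip and board (6 mm off the board's own plane, on the strip's side), 6 mm below the top edge, 159 mm above the lower edge. Close the fingers across the thickness. Axes as connector_board.
- board_foot (a point): The middle of the connector board's lower edge, midway through its 2 mm thickness; same axes as connector_board.
- plain_board_1: Bystander: green circuit board, 100 mm wide, 160 mm high, without a strip along its top edge, upright in another slot of the rack. Origin and axes as for connector_board.
- plain_board_2: Bystander: the same as plain_board_1, in the remaining slot.
- board_rack: Blue plastic rack, fixed, 126 (x) by 215 (y) by 90 mm high, open above. Slots at y = -75, 0, +75 mm: each a pair of 6 mm wide grooves for the side edges of a board lying in the x-z plane, base top at 8 mm. A board is free once its lower edge is above 90 mm. Origin: centre of the underside, z up. On the way to the stand a grey box rises 136 mm above the bench: carry the board over it.
- inspection_stand: Fixed stand: aluminium base 160 (x) by 60 mm (y), its top 8 mm above the origin; two yellow cheeks 119 mm apart along x with black guides. It takes the board's width along x, in the plane y = 0: grooves 8 mm wide, flaring over the top 30 mm to 30 mm at the mouth, 80 mm up; the cheeks lean out 10 mm each there too. Origin: centre of the underside, z up.
Things that resemble listed ones, but are neither listed nor needed, are in the scene too. Leave any green look-alike of the inspection_stand alone.

How it is judged:
On the way:
1. the connector board is lifted clear of the rack's slots (z of board_foot in the frame of board_rack above 0.093 m), for 0.1 s.
At the end, for the whole second after the job is handed in: The connector board stands at rest in the inspection stand: the middle of its lower edge within 12 mm of the stand's centre along both the stand's x and y and at most 10 mm above the base, upright with the connector up and in line with the stand within 0.2 rad (x of board_foot in the frame of inspection_stand between -0.012 and 0.012 m and y of board_foot in the frame of inspection_stand between -0.012 and 0.012 m and z of board_foot in the frame of inspection_stand below 0.018 m and angle between the y axis of connector_board and the z axis of inspection_stand, either way round below 0.2 rad and angle between the x axis of connector_board and the x axis of inspection_stand, either way round below 0.2 rad and linear speed of connector_board below 0.02 m/s); the robot touches nothing.
It fails at once if a plain board is pulled up or pushed out of place by over 25 mm (distance of any of plain_board_1, plain_board_2 from where it was at the start of the episode above 0.025 m).
It also fails if it takes over 51 s, if anything falls off the work surface, if the arm or the gripper's body presses on something with over 40 N, if the wrist force passes 120 N, or if a joint passes its speed limit or range.

ROBOT

A 6-joint arm with a two-finger parallel gripper is mounted at the origin on a cart in front of the work surface, level with it; the furniture and walls round the work are solid. World frame = base frame: x ahead of the robot, y to its left, z up, the work surface at z = 0. Lengths are in m, angles in rad, forces in N, time in s.
With the tool pointing down it reaches from about 0.375 to 0.9 m from the base axis. Payload 3.1 kg.
Tool frame: the origin (TCP) lies between the finger pads; the fingertips stand robot.finger_overhang ahead of it and the grasp point (between the pads) lies 3 mm ahead of it (robot.finger_overhang is the distance from the TCP to the fingertips, in m); z points along the fingers, y is the line along which they close (so a half turn about z gives the same grasp; the last joint's range is limited). The gripper opens to 87 mm and grips with 3 to 60 N. Pads are 19 mm wide; open, the fingers measure 117 mm over their backs; the gripper's body (75 mm by 190 mm) begins 51 mm behind the grasp point.
Start: joints at [1.157, 0.527, 1.433, -0, 1.181, -0.178], TCP at [0.145, 0.608, 0.213] pointing down, gripper open.
Joint ranges: [-3.08, 3.08], [-0.75, 2.2], [0.22, 2.44], [-1.43, 4.57], [0, 2.65], [-2.85, 2.85]. Speed limits (rad/s): [2.79, 2.79, 3.14, 3.14, 3.14, 3.14].

INTERFACE

Orientations are given as a unit quaternion [x, y, z, w].
In Python, from rig import get_obs, vision, hand_in, nets, robot gives the robot as it stands.
- The arm moves only by the tool apply_moves, never from a script. Its argument "series" is a list of rows, each an object with "offset": the shift along the world's x, y, z in cm, a list of three; "rot": the turn, a rotation vector about the world's x, y, z in degrees, a list of three. A call has 1 to 20 rows; each row is the pose to reach, as a shift and turn from the pose commanded when the call began; what a row does not reach only later rows make up. A row lasts 1/10 s, in which the tool goes at most 50 mm and 8.59 degrees, less where a joint would pass 70% of its speed; a pose out of reach is approached as far as the arm can. A call with a gripper value outside its range is refused whole. "hand" is the opening, from 0 (shut) to 1 (fully open), set as the call begins (left out, the last holds). The fingers move at their own pace and stop on an object; "newtons" is the grip in N (left out, the last holds). Time passes only in rows, so rows that repeat a pose let the fingers close. It gives the time, the measured TCP pose, the force, the opening and the grip force at its end, in the units of the state.
- get_obs(): the state, without advancing time (a new reading comes with each control period).
- vision.camera(name): name is "scene" or "side" or "wrist"; returns the picture (384x512x3 uint8, red, green, blue); there is no depth.
- vision.calibration(name): a dict with "K" (3x3 intrinsics, pixels), "k1" (the pictures are not rectified: a ray, as slopes to the right and down, at radius r is drawn at 1 + k1 r^2 times it, then the intrinsics apply), "R" (3x3) and "t" (3): a world point X has camera coordinates R X + t. Camera axes: x right, y down, z forward; pixel columns grow to the right and rows downward; lengths in m; the calibration is good to about 2 mm. A picture is of the moment at which its call begins: read the wrist's pose just before it. calibration takes no time and is no camera call; for the wrist camera it gives the pose at the moment of the call.
- hand_in(): hands the job in; it is judged then, once.
Trained networks look in the newest picture that a camera, given by its name, has taken for a name from the list of things; names that differ only in an ending like _2 or _b are one class to them, and where a whole thing is asked for, a point or a joint stands for the part that bears it (a point fixed in the world has none). Each returns a list of dicts, best first, with "conf" (0 to 1); they miss things now and then, are a little off and sometimes report something else, mostly with a low value. They report only what shows in the picture. A call takes as long as a camera call. They do not tell look-alikes from the thing itself.
- nets.search_frame(camera, query): "centre" ([x, y, z] in m, in world coordinates, good to about 4 mm: the middle of the surface that is visible of it).
- nets.spot_point(camera, query): "centre" ([x, y, z] in m, in world coordinates, good to about 4 mm: a listed point, or the origin of a listed thing).
The state is a dict: "time": time; "q": joint angles; "joint_velocities": joint speeds; "joint_torque": joint torques, N m; "position": TCP position; "tool_rot": TCP orientation; "ft_force": force on the tool from outside, world axes, zero at the start; "moment": the same for the moment, N m; "grip_width": finger opening in m; "grip_force": force on a finger pad.
Only numpy, scipy, OpenCV 4.12 (cv2) and the standard library are available. Lean on these libraries where they do the work, as an engineer would, in place of code of your own. Each camera call takes 0.05 s, during which the arm holds its last target. There are 200 camera calls.

## Working session

There is one attempt and no reset: what is moved stays moved. The work goes in short steps, Python scripts to look and compute and a tool call to move; the robot and the scene stay as the last step left them, time stands still between calls to the robot, and variables do not carry over. Pictures are saved under pics/ and viewed, at most 13 in all, crops included, and the job is handed in when it is done.

Besides the shell and the picture viewer there is one more tool, called after "Call:" as name([rows], argument=value, ...), one row to a line, values as JSON. apply_moves: Moves the arm, as the interface text tells. Its arguments: {"type":"object","properties":{"series":{"type":"array"},"hand":{"type":"number"},"newtons":{"type":"number"}},"required":["series"]}

```bash
mkdir -p pics
cat > h.py <<'E'
import numpy as np, cv2
from rig import get_obs, vision, hand_in, nets, robot
def pic(n,f):
    im=vision.camera(n); cv2.imwrite(f'pics/{f}.png',im[:,:,::-1]); return im
def cal(n):
    c=vision.calibration(n); return {k:np.array(v) for k,v in c.items()}
def proj(c,X):
    p=c['R']@np.array(X)+c['t']; s=p[:2]/p[2]; s=s*(1+c['k1']*(s@s)); return (c['K']@[*s,1])[:2]
def plane(c,uv,z):
    """pixel -> world point at height z"""
    d=np.linalg.inv(c['K'])@[*uv,1]; s=d[:2].copy()
    for _ in range(20): s=d[:2]/(1+c['k1']*(s@s))
    r=c['R'].T@[*s,1]; o=-c['R'].T@c['t']; return o+r*(z-o[2])/r[2]
def seek(cam,qs):
    for q in qs:
        for fn in ('search_frame','spot_point'):
            for d in getattr(nets,fn)(cam,q)[:3]: print(cam,q,fn,np.round(d['centre'],3),round(d['conf'],2))
E
python3 - <<'E'
from h import *
print(robot.finger_overhang)
a=pic('scene','a');seek('scene',['connector_board','board_grip','board_foot','board_rack','inspection_stand','plain_board_1'])
b=pic('side','b');seek('side',['board_grip','board_foot','board_rack','inspection_stand','plain_board_1'])
o=get_obs();print(o['time'],o['position'],o['tool_rot'],o['grip_width'])
E
```

```text
0.022
scene connector_board search_frame [ 0.47  -0.263  0.105] 0.66
scene connector_board spot_point [ 0.472 -0.266  0.088] 0.7
scene board_grip search_frame [ 0.466 -0.266  0.106] 0.92
scene board_grip search_frame [ 0.527 -0.282  0.033] 0.67
scene board_grip search_frame [0.615 0.221 0.01 ] 0.31
scene board_grip spot_point [ 0.468 -0.258  0.166] 0.61
scene board_grip spot_point [ 0.468 -0.265  0.091] 0.44
scene board_foot search_frame [ 0.471 -0.261  0.105] 0.82
scene board_foot spot_point [0.612 0.226 0.001] 0.27
scene board_rack search_frame [ 0.524 -0.283  0.032] 0.96
scene board_rack spot_point [ 0.477 -0.34   0.003] 0.79
scene inspection_stand search_frame [0.444 0.675 0.006] 0.7
scene inspection_stand search_frame [0.613 0.219 0.01 ] 0.68
scene inspection_stand spot_point [0.612 0.228 0.004] 0.94
scene inspection_stand spot_point [ 0.439  0.676 -0.003] 0.67
scene plain_board_1 search_frame [ 0.495 -0.416  0.117] 0.75
scene plain_board_1 search_frame [ 0.488 -0.337  0.12 ] 0.56
scene plain_board_1 spot_point [ 0.479 -0.34   0.09 ] 0.82
scene plain_board_1 spot_point [ 0.487 -
[... 371 characters left out ...]
k spot_point [ 0.48  -0.342  0.001] 0.76
side inspection_stand search_frame [0.43  0.679 0.022] 0.96
side inspection_stand search_frame [0.607 0.23  0.023] 0.62
side inspection_stand spot_point [ 0.613  0.221 -0.003] 0.69
side inspection_stand spot_point [ 0.437  0.672 -0.001] 0.67
side plain_board_1 search_frame [ 0.48  -0.341  0.113] 0.77
side plain_board_1 search_frame [ 0.507 -0.419  0.121] 0.64
side plain_board_1 spot_point [ 0.478 -0.345  0.09 ] 0.55
side plain_board_1 spot_point [ 0.493 -0.422  0.089] 0.49
side plain_board_1 spot_point [ 0.466 -0.266  0.093] 0.37
1.2 [0.14538867 0.60783322 0.21305453] [ 1.17142305e-01  9.93115139e-01 -4.42690540e-06  1.07366784e-05] 0.0871640987315805
```

View pics/a.png

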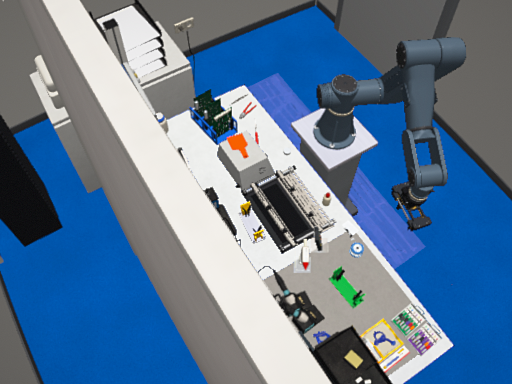

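View pics/b.png

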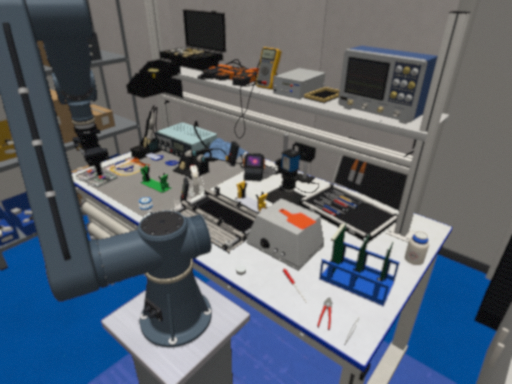

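The yellow stand is at about (250,220) in the scene view, world (0.61,0.22). The green look-alike is at about (348,287), world (0.44,0.67). The connector board is in the rack's near (+y) slot at about (235,118). Next is a wrist view over the yellow stand.

Call:
apply_moves([
  {"offset": [0, 0, 5], "rot": [0, 0, 0]},
  {"offset": [0, 0, 10], "rot": [0, 0, 0]},
  {"offset": [5, -5, 15], "rot": [0, 0, 8]},
  {"offset": [39, -40, 20], "rot": [0, 0, 20]},
  {"offset": [39, -40, 20], "rot": [0, 0, 20]},
  {"offset": [39, -40, 20], "rot": [0, 0, 20]},
  {"offset": [39, -40, 20], "rot": [0, 0, 20]},
  {"offset": [39, -40, 20], "rot": [0, 0, 20]},
  {"offset": [39, -40, 20], "rot": [0, 0, 20]},
  {"offset": [39, -40, 20], "rot": [0, 0, 20]},
  {"offset": [39, -40, 20], "rot": [0, 0, 20]},
  {"offset": [39, -40, 20], "rot": [0, 0, 20]},
  {"offset": [39, -40, 20], "rot": [0, 0, 20]},
  {"offset": [39, -40, 20], "rot": [0, 0, 20]},
  {"offset": [39, -40, 20], "rot": [0, 0, 20]},
  {"offset": [39, -40, 20], "rot": [0, 0, 20]},
  {"offset": [39, -40, 20], "rot": [0, 0, 20]},
  {"offset": [39, -40, 20], "rot": [0, 0, 20]},
  {"offset": [39, -40, 20], "rot": [0, 0, 20]},
  {"offset": [39, -40, 20], "rot": [0, 0, 20]},
])

```text
time: 3.2
position: [0.5348, 0.2086, 0.4132]
tool_rot: [-0.058, 0.998, 0.0, 0.0]
ft_force: [-1.4, 0.7, 0.5]
grip_width: 0.0871
grip_force: 0.0
```

Run:
```python
from h import *
o=get_obs();print(o['time'],o['position'],o['tool_rot'],o['q'])
c=cal('wrist');print(-c['R'].T@c['t'],c['R'][2],c['R'][0])
pic('wrist','c');seek('wrist',['inspection_stand'])
```

```text
3.2 [0.53480508 0.20860464 0.41319379] [-5.78098383e-02  9.98327610e-01  4.18039543e-05  5.63336767e-05] [ 1.77277976e-01  2.93309917e-01  1.26431750e+00  6.95936541e-05
  1.58384341e+00 -1.50920161e+00]
[0.46685687 0.20055151 0.58521183] [ 0.24668657  0.02937925 -0.96864988] [-1.14893326e-01  9.93377455e-01  8.69295308e-04]
wrist inspection_stand search_frame [0.444 0.627 0.007] 0.97
wrist inspection_stand search_frame [0.602 0.232 0.007] 0.87
wrist inspection_stand spot_point [ 0.44   0.678 -0.001] 0.93
wrist inspection_stand spot_point [ 0.608  0.228 -0.   ] 0.7
wrist inspection_stand spot_point [ 0.469 -0.264  0.092] 0.66
```

View pics/c.png

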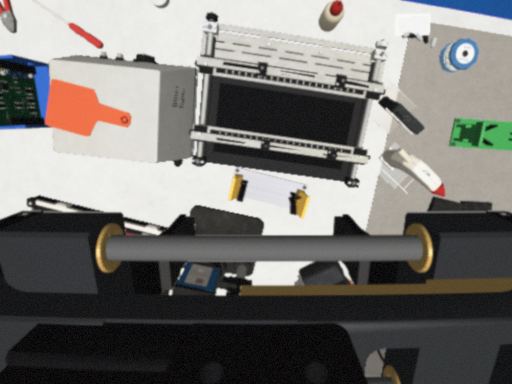

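The wrist view shows the stand with its cheeks at about (235,187) and (298,200), so its width runs roughly along world y. I'll zoom in and fit the model.

Run:
```python
from h import *
im=cv2.imread('pics/c.png')[155:225,215:325]
cv2.imwrite('pics/d.png',cv2.resize(im,None,fx=7,fy=7,interpolation=cv2.INTER_CUBIC))
c=cal('wrist')
for yaw in (1.45,1.57,1.69):
  x=np.array([np.cos(yaw),np.sin(yaw),0]);y=np.array([-x[1],x[0],0]);o=np.array([.611,.226,0])
  f=lambda a,b,z:((proj(c,o+a*x+b*y+[0,0,z])-[215,155])*7).round().tolist()
  print(yaw,'base',[f(a,b,.008) for a in(-.08,.08) for b in(-.03,.03)],'top',[f(a,0,.08) for a in(-.07,.07)])
```

```text
1.45 base [[96.0, 274.0], [137.0, 88.0], [595.0, 389.0], [647.0, 208.0]] top [[123.0, 248.0], [622.0, 363.0]]
1.57 base [[104.0, 306.0], [120.0, 117.0], [612.0, 362.0], [642.0, 176.0]] top [[118.0, 278.0], [629.0, 334.0]]
1.69 base [[114.0, 336.0], [108.0, 147.0], [627.0, 333.0], [633.0, 144.0]] top [[117.0, 307.0], [631.0, 305.0]]
```

View pics/d.png

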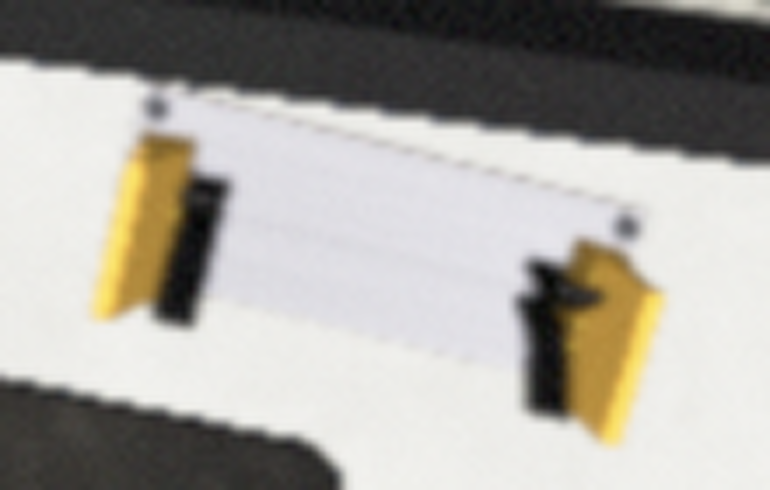

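Projected base corners at (0.611,0.226) with yaw 1.45 match the picture within about 1 px: (137,88)/(647,208) predicted against (135,90)/(645,205) seen. Next, a look over the rack.

Call:
apply_moves([
  {"offset": [-6.5, -47, -3], "rot": [0, 0, 0]},
  {"offset": [-6.5, -47, -3], "rot": [0, 0, 0]},
  {"offset": [-6.5, -47, -3], "rot": [0, 0, 0]},
  {"offset": [-6.5, -47, -3], "rot": [0, 0, 0]},
  {"offset": [-6.5, -47, -3], "rot": [0, 0, 0]},
  {"offset": [-6.5, -47, -3], "rot": [0, 0, 0]},
  {"offset": [-6.5, -47, -3], "rot": [0, 0, 0]},
  {"offset": [-6.5, -47, -3], "rot": [0, 0, 0]},
  {"offset": [-6.5, -47, -3], "rot": [0, 0, 0]},
  {"offset": [-6.5, -47, -3], "rot": [0, 0, 0]},
  {"offset": [-6.5, -47, -3], "rot": [0, 0, 0]},
  {"offset": [-6.5, -47, -3], "rot": [0, 0, 0]},
  {"offset": [-6.5, -47, -3], "rot": [0, 0, 0]},
  {"offset": [-6.5, -47, -3], "rot": [0, 0, 0]},
  {"offset": [-6.5, -47, -3], "rot": [0, 0, 0]},
])

```text
time: 4.85
position: [0.4707, -0.2609, 0.3834]
tool_rot: [-0.058, 0.998, -0.0, 0.0]
ft_force: [-0.6, 0.2, 0.4]
grip_width: 0.087
grip_force: 0.0
```

Run:
```python
from h import *
o=get_obs();print(o['time'],o['position'],o['tool_rot'],o['q'])
im=pic('wrist','e');seek('wrist',['board_grip','connector_board','plain_board_1','board_rack'])
c=cal('wrist')
cv2.imwrite('pics/f.png',cv2.resize(im[:230,100:420,::-1],None,fx=2.5,fy=2.5,interpolation=cv2.INTER_CUBIC))
p=np.array([.478,-.341,0])
for yaw in(.08,.12,.16):
  x=np.array([np.cos(yaw),np.sin(yaw),0]);y=np.array([-x[1],x[0],0])
  f=lambda a,b,z:((proj(c,p+a*x+b*y+[0,0,z])-[100,0])*2.5).round().tolist()
  print(yaw,'strip',[f(a,b,.173) for a in(-.047,.047) for b in(.074,.087)],'rack top',[f(a,b,.09) for a in(-.063,.063) for b in(-.1075,.1075)])
```

```text
4.85 [ 0.47067474 -0.26094649  0.38337851] [-5.80652796e-02  9.98312766e-01 -9.72227810e-05  1.89568524e-04] [-7.14042429e-01  2.49787153e-01  1.40251307e+00  1.25629352e-04
  1.48888516e+00 -2.40104493e+00]
wrist board_grip search_frame [ 0.468 -0.264  0.171] 0.61
wrist board_grip spot_point [ 0.471 -0.26   0.166] 0.96
wrist connector_board search_frame [ 0.465 -0.26   0.171] 0.74
wrist connector_board spot_point [ 0.47  -0.266  0.091] 0.94
wrist plain_board_1 search_frame [ 0.489 -0.409  0.116] 0.63
wrist plain_board_1 search_frame [ 0.479 -0.336  0.121] 0.61
wrist plain_board_1 search_frame [ 0.478 -0.322  0.008] 0.52
wrist plain_board_1 spot_point [ 0.479 -0.338  0.085] 0.84
wrist plain_board_1 spot_point [ 0.49  -0.41   0.087] 0.66
wrist board_rack search_frame [ 0.476 -0.324  0.008] 0.88
wrist board_rack spot_point [ 0.478 -0.338  0.001] 0.65
0.08 strip [[403.0, 342.0], [426.0, 343.0], [398.0, 507.0], [420.0, 508.0]] rack top [[129.0, 302.0], [455.0, 312.0], [141.0, 486.0], [447.0, 496.0]]
0.12 strip [[399.0, 337.0], [423.0, 337.0], [401.0, 502.0], [423.0, 502.0]] rack top [[126.0, 308.0], [452.0, 305.0], [145.0, 492.0], [450.0, 490.0]]
0.16 strip [[396.0, 331.0], [420.0, 330.0], [404.0, 497.0], [427.0, 496.0]] rack top [[123.0, 315.0], [448.0, 298.0], [149.0, 498.0], [454.0, 484.0]]
```

View pics/f.png

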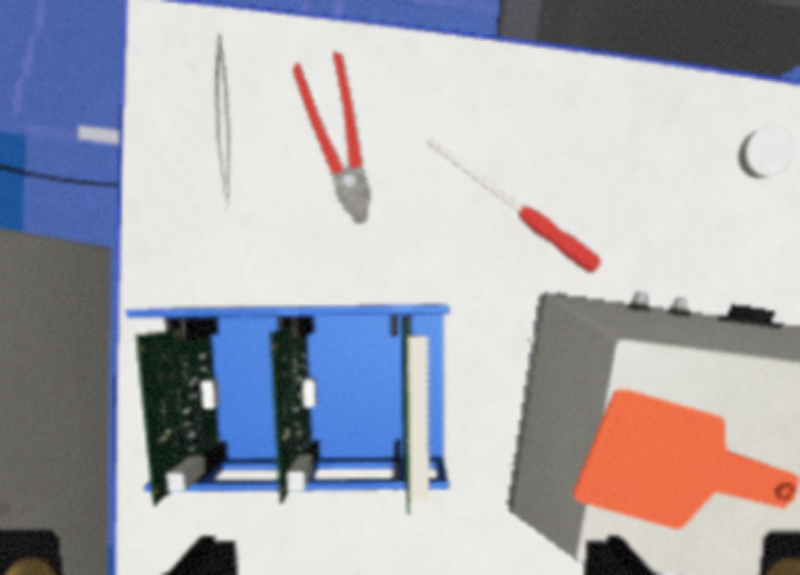

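The strip spans about (407–429, 336–500) in the crop. That gives a grip point near (0.469, -0.258, 0.167) and yaw about 0.12, which agrees with the networks and the tool's present yaw. Descending and gripping.

Call:
apply_moves([
  {"offset": [-0.15, 0.35, -4], "rot": [0, 0, 0]},
  {"offset": [-0.15, 0.35, -8], "rot": [0, 0, 0]},
  {"offset": [-0.15, 0.35, -12], "rot": [0, 0, 0]},
  {"offset": [-0.15, 0.35, -15], "rot": [0, 0, 0]},
  {"offset": [-0.15, 0.35, -17], "rot": [0, 0, 0]},
  {"offset": [-0.15, 0.35, -18.5], "rot": [0, 0, 0]},
  {"offset": [-0.15, 0.35, -19.5], "rot": [0, 0, 0]},
  {"offset": [-0.15, 0.35, -20.5], "rot": [0, 0, 0]},
  {"offset": [-0.15, 0.35, -21.3], "rot": [0, 0, 0]},
  {"offset": [-0.15, 0.35, -21.3], "rot": [0, 0, 0]},
  {"offset": [-0.15, 0.35, -21.3], "rot": [0, 0, 0]},
], hand=0.6, newtons=25)

```text
time: 6.4
position: [0.4691, -0.2589, 0.1704]
tool_rot: [-0.057, 0.998, -0.0, 0.0]
ft_force: [0.4, -0.0, 0.4]
grip_width: 0.0523
grip_force: 0.0
```

Call:
apply_moves([
  {"offset": [0, 0, 0], "rot": [0, 0, 0]},
  {"offset": [0, 0, 0], "rot": [0, 0, 0]},
  {"offset": [0, 0, 0], "rot": [0, 0, 0]},
  {"offset": [0, 0, 0], "rot": [0, 0, 0]},
  {"offset": [0, 0, 0], "rot": [0, 0, 0]},
  {"offset": [0, 0, 0], "rot": [0, 0, 0]},
  {"offset": [0, 0, 0], "rot": [0, 0, 0]},
  {"offset": [0, 0, 0], "rot": [0, 0, 0]},
], hand=0, newtons=25)

```text
time: 7.2
position: [0.4689, -0.2587, 0.17]
tool_rot: [-0.057, 0.998, 0.0, -0.0]
ft_force: [-0.1, -0.3, -0.4]
grip_width: 0.0019
grip_force: 0.0
```

Run:
```python
from h import *
o=get_obs();print(o['time'],o['position'],o['grip_width'],o['grip_force'],o['ft_force'])
im=pic('wrist','g');seek('wrist',['board_grip','connector_board'])
b=pic('side','g2');seek('side',['board_grip'])
A=cv2.resize(im,(512,384));B=cv2.resize(b[200:320,290:450],(512,384),interpolation=cv2.INTER_CUBIC)
cv2.imwrite('pics/h.png',cv2.resize(np.hstack([A,B]),(800,300))[:,:,::-1])
```

```text
7.2 [ 0.46887186 -0.2586626   0.17003561] 0.0018533556942232233 0.0 [-0.07760457 -0.26926465 -0.37249713]
wrist board_grip search_frame [ 0.442 -0.263  0.17 ] 0.76
wrist board_grip spot_point [ 0.469 -0.258  0.165] 0.93
wrist connector_board search_frame [ 0.442 -0.26   0.174] 0.89
wrist connector_board spot_point [ 0.468 -0.268  0.09 ] 0.59
side board_grip search_frame [ 0.471 -0.266  0.115] 0.88
side board_grip search_frame [ 0.445 -0.356  0.026] 0.2
side board_grip spot_point [ 0.471 -0.261  0.163] 0.78
```

View pics/h.png

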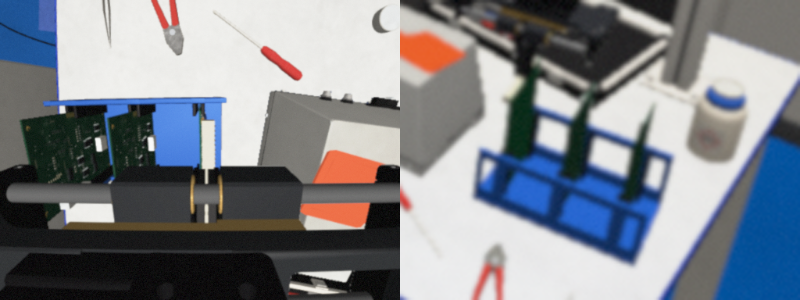

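The wrist view shows the strip between the fingers at about (207,195). The gap looks strip-wide, which disagrees with the 1.9 mm reading, so I'll test with a small lift.

Call:
apply_moves([
  {"offset": [0, 0, 0], "rot": [0, 0, 0]},
  {"offset": [0, 0, 1], "rot": [0, 0, 0]},
  {"offset": [0, 0, 2], "rot": [0, 0, 0]},
  {"offset": [0, 0, 3], "rot": [0, 0, 0]},
  {"offset": [0, 0, 4], "rot": [0, 0, 0]},
  {"offset": [0, 0, 4], "rot": [0, 0, 0]},
  {"offset": [0, 0, 4], "rot": [0, 0, 0]},
], hand=0, newtons=30)

```text
time: 8.3
position: [0.469, -0.2587, 0.2106]
tool_rot: [-0.057, 0.998, -0.0, 0.0]
ft_force: [-0.7, 0.6, -0.3]
grip_width: 0.0005
grip_force: 0.0
```

Run:
```python
from h import *
o=get_obs();print(o['time'],o['position'],o['grip_width'],o['grip_force'],o['ft_force'])
im=pic('wrist','i');seek('wrist',['board_grip'])
b=pic('side','i2');seek('side',['board_grip','board_foot'])
A=cv2.resize(im,(512,384));B=cv2.resize(b[200:320,290:450],(512,384),interpolation=cv2.INTER_CUBIC)
cv2.imwrite('pics/j.png',cv2.resize(np.hstack([A,B]),(800,300))[:,:,::-1])
```

```text
8.3 [ 0.46898321 -0.25872285  0.210586  ] 0.0004519961502005396 0.0 [-0.67086904  0.59406579 -0.29829686]
wrist board_grip search_frame [ 0.449 -0.264  0.172] 0.91
wrist board_grip spot_point [ 0.469 -0.262  0.164] 0.71
side board_grip search_frame [ 0.476 -0.27   0.121] 0.77
side board_grip spot_point [ 0.47  -0.263  0.162] 0.7
side board_foot search_frame [ 0.474 -0.267  0.124] 0.81
side board_foot spot_point [ 0.475 -0.27   0.01 ] 0.63
```

View pics/j.png

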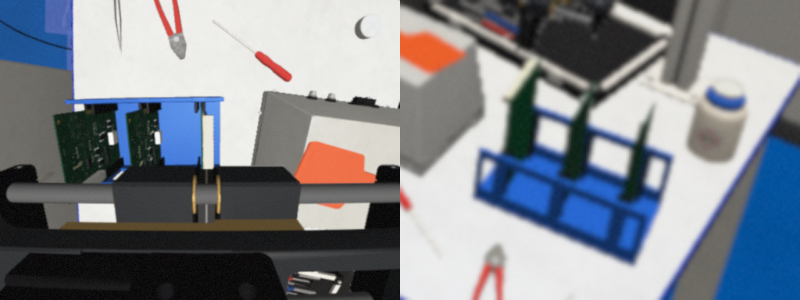

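The board stayed put, so the fingers closed empty. I'll check in the side view where the fingers were relative to the strip.

Run:
```python
from h import *
c=cal('side')
out=[]
for f,z in(('g2',.1700),('i2',.2106)):
    im=cv2.imread(f'pics/{f}.png')
    B=cv2.resize(im[190:290,310:360+15],None,fx=6,fy=6,interpolation=cv2.INTER_CUBIC)
    for p,col in(((.469,-.2587,z-.022),(0,0,255)),((.469,-.2587,z),(255,0,255)),((.469,-.2587,z+.048),(0,255,255)),((.469-.047,-.2587-.0056,.167),(255,255,0)),((.469+.047,-.2587+.0056,.167),(255,255,0))):
        u=(proj(c,p)-[310,190])*6; cv2.circle(B,tuple(int(v) for v in u),4,col,-1)
    out.append(B)
cv2.imwrite('pics/k.png',np.hstack(out))
```

```text
(no output)
```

View pics/k.png

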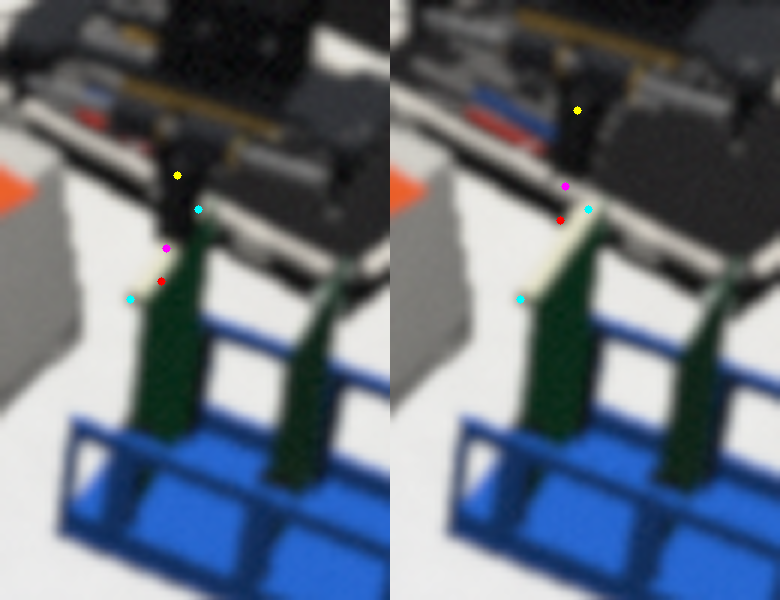

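The cyan strip marks fit the picture, but the real fingertips sit about where the reported TCP is (row 182 against TCP row 186). The fingers therefore end about 24 mm higher than the stated overhang implies. I'll regrip about 22 mm lower.

Call:
apply_moves([
  {"offset": [0, 0, 0], "rot": [0, 0, 0]},
  {"offset": [0, 0, 0], "rot": [0, 0, 0]},
  {"offset": [0, 0, 0], "rot": [0, 0, 0]},
  {"offset": [0, 0, 0], "rot": [0, 0, 0]},
  {"offset": [0, 0, 0], "rot": [0, 0, 0]},
  {"offset": [0, 0, 0], "rot": [0, 0, 0]},
  {"offset": [0, 0, 0], "rot": [0, 0, 0]},
  {"offset": [0, 0, 0], "rot": [0, 0, 0]},
  {"offset": [0, 0, -1.5], "rot": [0, 0, 0]},
  {"offset": [0, 0, -3], "rot": [0, 0, 0]},
  {"offset": [0, 0, -4], "rot": [0, 0, 0]},
  {"offset": [0, 0, -5], "rot": [0, 0, 0]},
  {"offset": [0, 0, -6.2], "rot": [0, 0, 0]},
  {"offset": [0, 0, -6.2], "rot": [0, 0, 0]},
], hand=0.55, newtons=25)

```text
time: 10.1
position: [0.468, -0.2579, 0.1464]
tool_rot: [-0.057, 0.998, 0.001, -0.001]
ft_force: [-0.4, 1.1, 0.2]
grip_width: 0.0478
grip_force: 0.0
```

Call:
apply_moves([
  {"offset": [0, 0, 0], "rot": [0, 0, 0]},
  {"offset": [0, 0, 0], "rot": [0, 0, 0]},
  {"offset": [0, 0, 0], "rot": [0, 0, 0]},
  {"offset": [0, 0, 0], "rot": [0, 0, 0]},
  {"offset": [0, 0, 0], "rot": [0, 0, 0]},
  {"offset": [0, 0, 0], "rot": [0, 0, 0]},
  {"offset": [0, 0, 0], "rot": [0, 0, 0]},
  {"offset": [0, 0, 0], "rot": [0, 0, 0]},
], hand=0, newtons=25)

```text
time: 10.9
position: [0.4691, -0.259, 0.1483]
tool_rot: [-0.057, 0.998, -0.0, 0.0]
ft_force: [-0.1, -0.5, 1.6]
grip_width: 0.0125
grip_force: 25.0
```

The strip is gripped at 12.5 mm and 25 N. Lifting straight up.

Call:
apply_moves([
  {"offset": [0, 0, 1], "rot": [0, 0, 0]},
  {"offset": [0, 0, 2.5], "rot": [0, 0, 0]},
  {"offset": [0, 0, 4.5], "rot": [0, 0, 0]},
  {"offset": [0, 0, 6.5], "rot": [0, 0, 0]},
  {"offset": [0, 0, 8.5], "rot": [0, 0, 0]},
  {"offset": [0, 0, 10.5], "rot": [0, 0, 0]},
  {"offset": [0, 0, 12.5], "rot": [0, 0, 0]},
  {"offset": [0, 0, 15], "rot": [0, 0, 0]},
  {"offset": [0, 0, 17.5], "rot": [0, 0, 0]},
  {"offset": [0, 0, 19.5], "rot": [0, 0, 0]},
  {"offset": [0, 0, 20], "rot": [0, 0, 0]},
  {"offset": [0, 0, 20], "rot": [0, 0, 0]},
])

```text
time: 12.1
position: [0.4688, -0.2584, 0.3486]
tool_rot: [-0.057, 0.998, -0.0, 0.0]
ft_force: [-0.0, 0.1, -0.9]
grip_width: 0.0129
grip_force: 24.9
```

Run:
```python
from h import *
o=get_obs();print(o['time'],o['position'],o['grip_width'],o['grip_force'])
pic('wrist','l');seek('wrist',['board_grip','board_foot'])
pic('side','l2');seek('side',['board_grip','board_foot','connector_board'])
pic('scene','l3');seek('scene',['board_grip','board_foot','connector_board'])
```

```text
12.1 [ 0.46883326 -0.25839891  0.34862153] 0.012935597117549737 24.91797834634781
wrist board_grip spot_point [ 0.467 -0.259  0.363] 0.91
wrist board_foot search_frame [ 0.445 -0.265  0.371] 0.88
side board_grip search_frame [ 0.457 -0.272  0.291] 0.98
side board_grip spot_point [ 0.471 -0.263  0.362] 0.73
side board_foot search_frame [ 0.461 -0.269  0.296] 0.74
side board_foot spot_point [ 0.472 -0.27   0.207] 0.63
side connector_board search_frame [ 0.452 -0.264  0.295] 0.6
side connector_board spot_point [ 0.466 -0.263  0.288] 0.78
side connector_board spot_point [ 0.478 -0.34   0.088] 0.66
scene board_grip search_frame [ 0.479 -0.264  0.281] 0.63
scene board_grip spot_point [ 0.468 -0.259  0.367] 0.55
scene board_foot search_frame [ 0.485 -0.258  0.281] 0.89
scene board_foot spot_point [ 0.469 -0.264  0.207] 0.77
scene connector_board search_frame [ 0.485 -0.261  0.281] 0.71
scene connector_board spot_point [ 0.479 -0.338  0.09 ] 0.74
scene connector_board spot_point [ 0.468 -0.267  0.29 ] 0.68
```

The board is out, with its foot at z≈0.207. Next I carry it over the box to above the stand, turning −103.5° to line up with the stand's yaw of 1.45.

Call:
apply_moves([
  {"offset": [0, 2, 0], "rot": [0, 0, -5]},
  {"offset": [1, 5, 0.5], "rot": [0, 0, -12]},
  {"offset": [2, 9, 1], "rot": [0, 0, -20]},
  {"offset": [3, 13, 1], "rot": [0, 0, -28]},
  {"offset": [4.5, 17, 1], "rot": [0, 0, -36]},
  {"offset": [6, 21, 1], "rot": [0, 0, -44]},
  {"offset": [7.5, 25, 1], "rot": [0, 0, -52]},
  {"offset": [9, 29, 1], "rot": [0, 0, -60]},
  {"offset": [10, 33, 1], "rot": [0, 0, -68]},
  {"offset": [11.5, 37, 1], "rot": [0, 0, -76]},
  {"offset": [12.5, 41, 1], "rot": [0, 0, -84]},
  {"offset": [13.5, 44.5, 1], "rot": [0, 0, -92]},
  {"offset": [14.5, 47, 0.5], "rot": [0, 0, -99]},
  {"offset": [14.8, 48.4, 0], "rot": [0, 0, -103.5]},
  {"offset": [14.8, 48.4, 0], "rot": [0, 0, -103.5]},
  {"offset": [14.8, 48.4, 0], "rot": [0, 0, -103.5]},
  {"offset": [14.8, 48.4, 0], "rot": [0, 0, -103.5]},
  {"offset": [14.8, 48.4, 0], "rot": [0, 0, -103.5]},
])

```text
time: 14.85
position: [0.617, 0.2242, 0.3487]
tool_rot: [0.749, 0.663, 0.0, 0.0]
ft_force: [0.0, 0.5, -1.7]
grip_width: 0.0127
grip_force: 24.9
```

Run:
```python
from h import *
o=get_obs();print(o['time'],o['position'],o['tool_rot'],o['grip_width'],o['q'])
R={}
pic('wrist','m');seek('wrist',['board_grip','board_foot','inspection_stand'])
b=pic('side','m2');seek('side',['board_grip','board_foot','inspection_stand'])
a=pic('scene','m3');seek('scene',['board_grip','board_foot','inspection_stand'])
F=[.611,.226,.207]
def mark(im,cam,pts):
    c=cal(cam); uv=[proj(c,p) for p in pts]; m=np.mean(uv,0).astype(int)
    x0,y0=max(m[0]-32,0),max(m[1]-48,0); B=cv2.resize(im[y0:y0+96,x0:x0+64,::-1],None,fx=6,fy=6,interpolation=cv2.INTER_CUBIC)
    for u in uv: cv2.circle(B,tuple(int(v) for v in (u-[x0,y0])*6),3,(0,0,255),-1)
    return B
x=np.array([np.cos(1.45),np.sin(1.45),0])
pts=[np.array(F)+a*x+[0,0,h] for a in(-.055,.055) for h in(0,.165)]
pts+= [np.array([.611,.226,.008])+a*x for a in(-.06,.06)]
cv2.imwrite('pics/n.png',np.hstack([mark(b,'side',pts),mark(a,'scene',pts)]))
```

```text
14.85 [0.61698014 0.22420682 0.34868412] [7.48920979e-01 6.62659194e-01 2.60167604e-04 3.04302025e-04] 0.012741400516036264 [ 1.78772322e-01  4.62580424e-01  1.16658920e+00 -2.50670900e-04
  1.51166242e+00  3.00855411e-01]
wrist board_grip search_frame [0.617 0.245 0.374] 0.85
wrist board_grip spot_point [0.619 0.223 0.364] 0.83
wrist board_foot search_frame [0.619 0.245 0.373] 0.7
wrist inspection_stand search_frame [0.608 0.264 0.008] 0.63
wrist inspection_stand search_frame [0.62  0.242 0.371] 0.45
wrist inspection_stand spot_point [0.609 0.228 0.003] 0.69
side board_grip search_frame [0.611 0.218 0.291] 0.65
side board_grip spot_point [0.617 0.22  0.364] 0.69
side board_foot search_frame [0.612 0.219 0.292] 0.87
side board_foot spot_point [0.612 0.223 0.204] 0.59
side inspection_stand search_frame [0.43  0.673 0.022] 0.85
side inspection_stand search_frame [0.608 0.233 0.021] 0.79
side inspection_stand spot_point [0.432 0.677 0.001] 0.66
scene board_grip search_frame [0.615 0.244 0.285] 0.63
scene board_grip spot_point [0.616 0.225 0.368] 0.62
scene board_grip spot_point [ 0.487 -0.416  0.092] 0.57
scene board_foot search_frame [0.62  0.246 0.282] 0.47
scene board_foot spot_point [0.612 0.229 0.209] 0.47
scene inspection_stand search_frame [0.443 0.672 0.007] 0.62
scene inspection_stand search_frame [0.613 0.22  0.01 ] 0.61
scene inspection_stand spot_point [ 0.44   0.679 -0.001] 0.86
scene inspection_stand spot_point [0.611 0.229 0.002] 0.76
```

View pics/n.png

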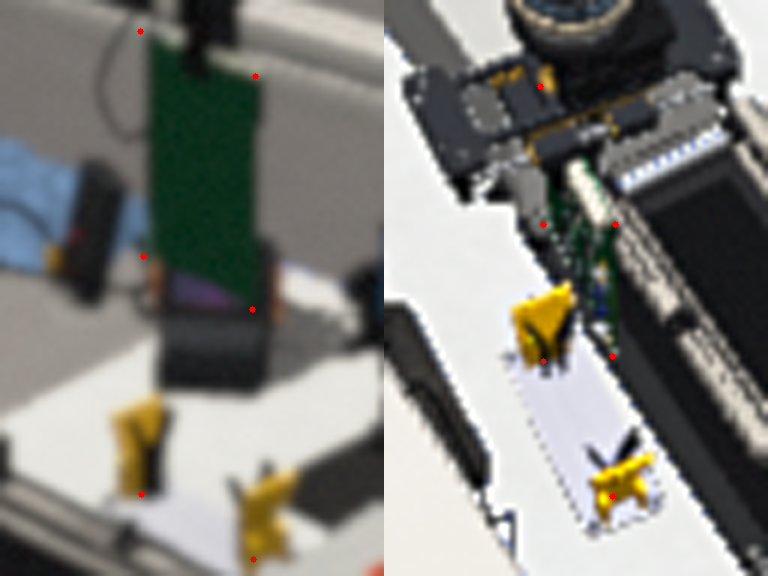

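Side view: the board edges at (148,·) and (258,·) are about 1 raw px right of the prediction, so about 3 mm toward −y. The stand marks agree with the cheeks. I'll correct +3 mm in y and lower to the groove mouth.

Call:
apply_moves([
  {"offset": [0, 0.3, -2], "rot": [0, 0, 0]},
  {"offset": [0, 0.3, -5], "rot": [0, 0, 0]},
  {"offset": [0, 0.3, -8], "rot": [0, 0, 0]},
  {"offset": [0, 0.3, -10], "rot": [0, 0, 0]},
  {"offset": [0, 0.3, -11.5], "rot": [0, 0, 0]},
  {"offset": [0, 0.3, -12], "rot": [0, 0, 0]},
  {"offset": [0, 0.3, -12], "rot": [0, 0, 0]},
  {"offset": [0, 0.3, -12], "rot": [0, 0, 0]},
])

```text
time: 16.7
position: [0.6176, 0.2285, 0.229]
tool_rot: [0.749, 0.663, 0.001, 0.0]
ft_force: [1.1, 1.2, -0.6]
grip_width: 0.0124
grip_force: 24.9
```

Run:
```python
from h import *
o=get_obs();print(o['time'],o['position'],o['ft_force'])
b=pic('side','o2');seek('side',['board_grip','board_foot','inspection_stand'])
a=pic('scene','o3');seek('scene',['board_grip','board_foot','inspection_stand'])
A=lambda im,x,y:cv2.resize(im[y:y+90,x:x+60,::-1],None,fx=6,fy=6,interpolation=cv2.INTER_CUBIC)
u=proj(cal('side'),[.611,.226,.1]).astype(int);v=proj(cal('scene'),[.611,.226,.08]).astype(int)
cv2.imwrite('pics/p.png',np.hstack([A(b,u[0]-30,u[1]-40),A(a,v[0]-30,v[1]-45)]))
```

```text
16.7 [0.61757146 0.22851065 0.22902472] [ 1.08283146  1.16328231 -0.6394879 ]
side board_grip search_frame [0.611 0.222 0.171] 0.83
side board_grip spot_point [0.621 0.225 0.244] 0.94
side board_foot search_frame [0.612 0.223 0.172] 0.91
side board_foot spot_point [0.614 0.225 0.088] 0.62
side board_foot spot_point [ 0.475 -0.342  0.089] 0.61
side board_foot spot_point [0.621 0.226 0.242] 0.21
side inspection_stand search_frame [0.605 0.232 0.02 ] 0.92
side inspection_stand search_frame [0.436 0.654 0.017] 0.62
side inspection_stand spot_point [ 0.615  0.224 -0.002] 0.96
side inspection_stand spot_point [0.437 0.674 0.002] 0.89
scene board_grip spot_point [0.617 0.226 0.247] 0.47
scene board_foot search_frame [0.613 0.253 0.165] 0.69
scene board_foot spot_point [0.612 0.231 0.089] 0.53
scene board_foot spot_point [ 0.477 -0.343  0.09 ] 0.36
scene inspection_stand search_frame [0.441 0.675 0.006] 0.95
scene inspection_stand search_frame [0.619 0.231 0.01 ] 0.94
scene inspection_stand spot_point [ 0.436  0.675 -0.002] 0.89
scene inspection_stand spot_point [0.614 0.231 0.001] 0.81
```

View pics/p.png

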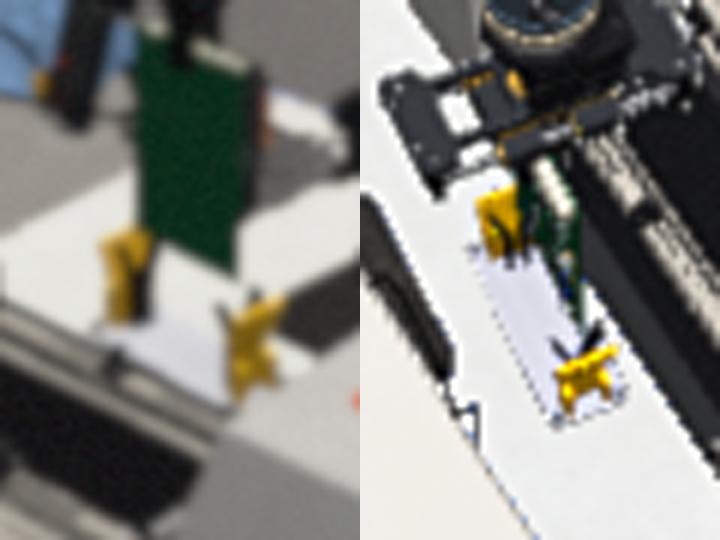

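The board hangs centred over the grooves. In each camera the foot and stand estimates agree within 2 mm. Lowering slowly.

Call:
apply_moves([
  {"offset": [0.1, 0, -1], "rot": [0, 0, 0]},
  {"offset": [0.1, 0, -2], "rot": [0, 0, 0]},
  {"offset": [0.1, 0, -3], "rot": [0, 0, 0]},
  {"offset": [0.1, 0, -4], "rot": [0, 0, 0]},
  {"offset": [0.1, 0, -4.8], "rot": [0, 0, 0]},
  {"offset": [0.1, 0, -5.5], "rot": [0, 0, 0]},
  {"offset": [0.1, 0, -5.5], "rot": [0, 0, 0]},
])

```text
time: 18.1
position: [0.617, 0.2282, 0.1715]
tool_rot: [0.749, 0.663, -0.001, -0.001]
ft_force: [-0.4, 0.7, -1.2]
grip_width: 0.0126
grip_force: 24.9
```

Call:
apply_moves([
  {"offset": [0, 0, -0.5], "rot": [0, 0, 0]},
  {"offset": [0, 0, -1], "rot": [0, 0, 0]},
  {"offset": [0, 0, -1.5], "rot": [0, 0, 0]},
  {"offset": [0, 0, -2], "rot": [0, 0, 0]},
  {"offset": [0, 0, -2.3], "rot": [0, 0, 0]},
  {"offset": [0, 0, -2.3], "rot": [0, 0, 0]},
  {"offset": [0, 0, -2.3], "rot": [0, 0, 0]},
])

```text
time: 18.8
position: [0.618, 0.2283, 0.15]
tool_rot: [0.749, 0.663, 0.0, 0.0]
ft_force: [0.2, -0.2, -0.8]
grip_width: 0.0127
grip_force: 24.9
```

Call:
apply_moves([
  {"offset": [0, 0, -0.1], "rot": [0, 0, 0]},
  {"offset": [0, 0, -0.2], "rot": [0, 0, 0]},
  {"offset": [0, 0, -0.2], "rot": [0, 0, 0]},
])

```text
time: 19.1
position: [0.6182, 0.2284, 0.1484]
tool_rot: [0.749, 0.663, 0.0, 0.0]
ft_force: [-0.4, 0.6, 1.3]
grip_width: 0.0127
grip_force: 24.9
```

Run:
```python
from h import *
o=get_obs();print(o['time'],o['position'],o['ft_force'])
for c in('side','scene'):
    vision.camera(c);seek(c,['board_foot','board_grip','inspection_stand'])
```

```text
19.1 [0.61818962 0.22840606 0.14843439] [-0.38853985  0.61080823  1.33786657]
side board_foot search_frame [0.613 0.223 0.101] 0.56
side board_foot spot_point [0.616 0.224 0.007] 0.67
side board_grip search_frame [0.615 0.221 0.098] 0.71
side board_grip spot_point [0.622 0.226 0.164] 0.84
side inspection_stand search_frame [0.433 0.623 0.008] 0.86
side inspection_stand search_frame [0.603 0.198 0.026] 0.74
side inspection_stand search_frame [ 0.477 -0.34   0.113] 0.58
side inspection_stand spot_point [ 0.438  0.671 -0.001] 0.75
side inspection_stand spot_point [ 0.612  0.222 -0.001] 0.73
scene board_foot search_frame [0.621 0.251 0.096] 0.62
scene board_foot spot_point [0.612 0.231 0.01 ] 0.63
scene board_grip search_frame [0.617 0.247 0.092] 0.49
scene board_grip spot_point [0.62  0.229 0.167] 0.64
scene inspection_stand search_frame [0.444 0.675 0.007] 0.75
scene inspection_stand search_frame [0.625 0.258 0.009] 0.67
scene inspection_stand spot_point [0.612 0.23  0.001] 0.85
```

It is seated, with the foot at z≈0.008 and upward contact force starting. Releasing and retreating straight up.

Call:
apply_moves([
  {"offset": [0, 0, 0], "rot": [0, 0, 0]},
  {"offset": [0, 0, 0], "rot": [0, 0, 0]},
  {"offset": [0, 0, 0], "rot": [0, 0, 0]},
  {"offset": [0, 0, 0], "rot": [0, 0, 0]},
  {"offset": [0, 0, 0], "rot": [0, 0, 0]},
  {"offset": [0, 0, 0], "rot": [0, 0, 0]},
  {"offset": [0, 0, 1], "rot": [0, 0, 0]},
  {"offset": [0, 0, 3], "rot": [0, 0, 0]},
  {"offset": [0, 0, 6], "rot": [0, 0, 0]},
  {"offset": [0, 0, 10], "rot": [0, 0, 0]},
  {"offset": [0, 0, 14], "rot": [0, 0, 0]},
  {"offset": [0, 0, 17], "rot": [0, 0, 0]},
  {"offset": [0, 0, 18], "rot": [0, 0, 0]},
  {"offset": [0, 0, 18], "rot": [0, 0, 0]},
  {"offset": [0, 0, 18], "rot": [0, 0, 0]},
], hand=0.6)

```text
time: 21.3
position: [0.6169, 0.2281, 0.3264]
tool_rot: [0.749, 0.663, -0.001, -0.001]
ft_force: [0.1, 0.3, -0.7]
grip_width: 0.0525
grip_force: 0.0
```

Run:
```python
from h import *
b=pic('side','q2');seek('side',['board_foot','board_grip'])
a=pic('scene','q3');seek('scene',['board_foot','board_grip','inspection_stand'])
A=lambda im,x,y:cv2.resize(im[y:y+90,x:x+60,::-1],None,fx=6,fy=6,interpolation=cv2.INTER_CUBIC)
u=proj(cal('side'),[.611,.226,.1]).astype(int);v=proj(cal('scene'),[.611,.226,.08]).astype(int)
cv2.imwrite('pics/r.png',np.hstack([A(b,u[0]-30,u[1]-40),A(a,v[0]-30,v[1]-45)]))
```

```text
side board_foot search_frame [0.617 0.225 0.102] 0.78
side board_foot search_frame [ 0.454 -0.351  0.027] 0.64
side board_foot spot_point [0.612 0.225 0.005] 0.57
side board_grip search_frame [0.619 0.226 0.1  ] 0.61
side board_grip search_frame [ 0.482 -0.338  0.112] 0.51
side board_grip spot_point [0.625 0.224 0.161] 0.63
scene board_foot search_frame [0.62  0.238 0.125] 0.74
scene board_foot spot_point [0.611 0.232 0.007] 0.73
scene board_grip search_frame [0.621 0.234 0.123] 0.57
scene board_grip spot_point [0.624 0.227 0.169] 0.68
scene inspection_stand search_frame [0.621 0.246 0.009] 0.81
scene inspection_stand search_frame [0.441 0.673 0.008] 0.67
scene inspection_stand spot_point [0.612 0.23  0.003] 0.88
scene inspection_stand spot_point [ 0.438  0.676 -0.002] 0.68
```

View pics/r.png

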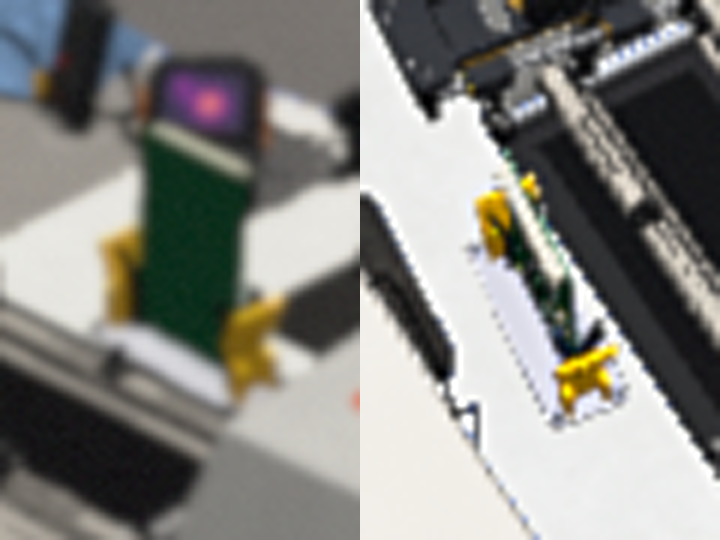

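The board stands in both guides, down on the base and leaning only slightly; the gripper is well clear above it.

```bash
python3 -c "
from rig import hand_in
print(hand_in())"
```

```text
the job is handed in; nothing more can be done
None
```

The connector board is standing in the yellow-cheeked inspection stand, seated on the base between both guides and released; the other two boards were left in the rack, and the job is handed in (no verdict was returned).

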